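# Open the carton and square the chocolate block into the portioning fence

### The job

Swing both flaps of the carton on the tilted stand wide open, so that they lean well outward past upright and stay there, and only then lift the chocolate block out. Lay it flat on the white portioning board, scored side up, without dropping it, and push it square and flush into the fence corner, a long side against the long fence and an end against the end fence, then let go. Leave the jar, bowl and spatula where they are.

Things in the scene. Friction and masses are not known exactly. Their poses are not given: they have to be found in the camera images.
- carton: Open-topped cardboard carton fixed on a steel stand that tips its mouth 22 deg towards the robot. Outside 158 (x) by 200 (y) by 68 (z) mm, walls and floor 4 mm. Origin: centre of its underside, 98 mm above the table; z points squarely out of the mouth (rim at z = 68), x up the slope away from the robot, y to the left. Place and yaw vary.
- flap_left (a joint): Angle (rad) of the left (+y) flap, hinged along the carton's left rim: 0 lies over the mouth, 1.57 stands square to the mouth, 2.5 is its stop, folded outward. Starts part open and stays where it is left. Flap 150 (along carton x) by 60 (hinge to free edge) by 4 mm.
- flap_right (a joint): The same for the right (-y) flap, which mirrors the left one; it also grows from 0 (over the mouth) to 2.5 (folded outward).
- flap_left_hinge (a point): Middle of the left flap's hinge line, on the carton's left rim (carton x = 0, y = 100, z = 68 mm).
- flap_right_hinge (a point): Middle of the right flap's hinge line (carton x = 0, y = -100, z = 68 mm).
- flap_left_edge (a point): Middle of the left flap's free edge, 60 mm from its hinge.
- flap_right_edge (a point): Middle of the right flap's free edge, 60 mm from its hinge.
- block: Dark brown block of chocolate, 100 (x) by 55 (y) by 40 (z) mm, about 0.3 kg, its top scored into 4 by 2 pieces. Origin at the centre of its underside, z up through the scored top. It starts loose on the carton's floor, long axis up the slope.
- board: White portioning board, 250 (x) by 210 (y) by 15 mm, fixed; origin on its underside, at the middle of its far (+x) edge, 5 mm outside it. On it an L of aluminium bars, 10 mm thick, 35 mm high: the long fence (210 mm) on its left (+y) side, along x, and the end fence (170 mm) at its far (+x) end, along y. Place and yaw vary; board and carton may change sides.
- corner (a point): Inner corner of the fence, where the faces of the two bars meet, at the height of the board's top face (15 mm above the table); axes as the board's: the fence faces run from here along -x (long fence) and -y (end fence). The block is home with its centre at x = -50, y = -27.5 mm from here.
- jar: Bystander: closed amber glass jar with steel cap, 64 mm across, 100 mm high; origin at the centre of its underside.
- bowl: Bystander: small steel bowl, 100 mm across, 50 mm high; origin at the centre of its underside.
- spatula: Bystander: spatula, 240 mm long, lying on the table; origin at the middle of its underside.
Mind the look-alikes: they are no part of the job. There is more than one size of the block; the one meant has the size given above.

How it is judged:
By the outcome, as a careful person would: the job done as asked, in the order asked, and still so for the second after the job is handed in, with the robot touching nothing.
It also fails if it takes over 67 s, if anything falls off the work surface, if the arm or the gripper's body presses on something with over 40 N, if the wrist force passes 120 N, or if a joint passes its speed limit or range.

### The arm

A 6-joint arm with a two-finger parallel gripper is mounted at the origin on the work surface. World frame = base frame: x ahead of the robot, y to its left, z up, the work surface at z = 0. Lengths are in m, angles in rad, forces in N, time in s.
With the tool pointing down it reaches from about 0.35 to 0.875 m from the base axis. Payload 4.2 kg.
Tool frame: the origin (TCP) lies at the very end of the fingers, on their centre line; the grasp point (between the pads) lies arm.grasp_offset behind it (arm.grasp_offset is the distance from the TCP to the grasp point, in m); z points along the fingers, y is the line along which they close (so a half turn about z gives the same grasp; the last joint's range is limited). The gripper opens to 85 mm and grips with 20 to 120 N. Pads are 22 mm wide; open, the fingers measure 114 mm over their backs; the gripper's body (76 mm by 85 mm) begins 54 mm behind the grasp point. The pads swing forward as they close: fully open they stand 13 mm farther back than shut.
Start: joints at [1.549, 0.385, 0.008, 0, -1.194, -0.259], TCP at [0.173, 0.601, 0.231] pointing down, gripper open.
Joint ranges: [-3.14, 3.14], [-1.21, 2.06], [-1.07, 1.41], [-3.16, 2.05], [-2.99, -0.16], [-3.1, 3.1]. Speed limits (rad/s): [2.79, 2.79, 3.14, 3.14, 3.14, 3.14].

### API

Orientations are given as a unit quaternion [x, y, z, w].
In Python, from station import arm, imaging, close_job, recognise gives the robot as it stands.
- The arm moves only by the shell command python3 -m inch 'ROWS' [FORCE]. ROWS is JSON, a list of rows, each an object of numbers: "x", "y", "z": the shift along the tool's x, y, z scaled (see below); "ax", "ay", "az": the turn, a rotation vector about the tool's x, y, z scaled (see below); "claw": the finger opening in mm, from 0 to 85.4. A call has 1 to 8 rows; each row is the pose to reach, as a shift and turn from the pose commanded when the call began, along the tool's axes at that moment; what a row does not reach only later rows make up. The controller multiplies each number of a shift by 50 cm and each number of a turn by 1.5 rad. A row lasts 1/12 s, in which the tool goes at most 41.7 mm and 7.16 degrees, less where a joint would pass 70% of its speed; a pose out of reach is approached as far as the arm can. A call with a number of a shift or a turn outside -1 to 1 is refused whole. A call with a gripper value outside its range is refused whole. The fingers move at their own pace and stop on an object; FORCE is the grip in N (left out, the last holds). Time passes only in rows, so rows that repeat a pose let the fingers close. It gives the time, the measured TCP pose, the force, the opening and the grip force at its end, in the units of the state.
- arm.get_obs(): the state, without advancing time (a new reading comes with each control period).
- imaging.grab_frame(name): name is "side" or "top" or "wrist"; returns a dict with "image" (420x560x3 uint8, red, green, blue), "vfov" (degrees; the focal length in pixels is half the picture's height over the tangent of half this angle, whatever the lens; pixels are square), "cx", "cy" (the principal point, pixels), "cam_to_world" (4x4, takes a point from camera to world coordinates); the wrist camera has in their place "mount" (4x4, takes a point from camera to tool coordinates, whose origin is the TCP and whose axes are the flange's). Camera axes: x right, y up, looking along -z (the intrinsics and any distortion apply to the point x, -y, -z); pixel columns grow to the right and rows downward; lengths in m; the calibration is good to about 2 mm. A picture is of the moment at which its call begins: read the wrist's pose just before it. There is no depth.
- close_job(): hands the job in; it is judged then, once.
Trained networks look in a picture, given as the dict that the camera call returned (one of the last four; its "shot" number tells which), for a name from the list of things; names that differ only in an ending like _2 or _b are one class to them, and where a whole thing is asked for, a point or a joint stands for the part that bears it (a point fixed in the world has none). Each returns a list of dicts, best first, with "score" (0 to 1); they miss things now and then, are a little off and sometimes report something else, mostly with a low value. They report only what shows in the picture. A call takes as long as a camera call. They do not tell look-alikes from the thing itself.
- recognise(target, picture): "bbox" ([left, top, right, bottom] as shares, 0 to 1, of the picture: columns of its width, rows of its height, round what is visible of it).
The state is a dict: "time": time; "qpos": joint angles; "qvel": joint speeds; "effort": joint torques, N m; "position": TCP position; "tcp_rot": TCP orientation; "contact_force": force on the tool from outside, world axes, zero at the start; "torque": the same for the moment, N m; "finger_gap": finger opening in m; "grip_force": force on a finger pad.
Only numpy, scipy, OpenCV 4.12 (cv2) and the standard library are available. Lean on these libraries where they do the work, as an engineer would, in place of code of your own. Each camera call takes 0.05 s, during which the arm holds its last target. There are 200 camera calls.

## Working session

There is one attempt and no reset: what is moved stays moved. The work goes in short steps, Python scripts to look and compute and a shell command to move; the robot and the scene stay as the last step left them, time stands still between calls to the robot, and variables do not carry over. Pictures are saved under pics/ and viewed, at most 10 in all, crops included, and the job is handed in when it is done.

```bash
ls; mkdir -p pics; cat > h.py <<'E'
import numpy as np, cv2, json
from station import arm, imaging, close_job, recognise
E
python3 - <<'E'
from h import *
o=arm.get_obs(); print(o, arm.grasp_offset)
fs={}
for n in ("side","top","wrist"):
    f=imaging.grab_frame(n); fs[n]=f
    cv2.imwrite(f"pics/{n}0.png",f["image"][:,:,::-1])
    print(n,{k:(np.round(v,4).tolist() if not isinstance(v,(int,float,str)) else v) for k,v in f.items() if k!="image"})
    for t in ("carton","block","board","flap_left","flap_right","jar","bowl","spatula"):
        print(t,[(round(r["score"],2),np.round(np.array(r["bbox"])*[560,420,560,420]).astype(int).tolist()) for r in recognise(t,f)][:4])
st=np.hstack([fs["side"]["image"],fs["top"]["image"]])
E
```

```text
pics
{'time': 0.0, 'qpos': array([ 1.54855901e+00,  3.85558044e-01,  6.59172822e-03, -4.76251660e-04,
       -1.19399428e+00, -2.58601315e-01]), 'qvel': array([1.68358854e-03, 1.33488632e-03, 1.03225093e-03, 2.84375140e-04,
       4.25627122e-05, 7.47090807e-04]), 'effort': array([-2.20485908e-04, -3.92290306e+01,  1.88400882e+01,  4.18616518e+00,
       -4.55741669e-03, -2.01201338e-06]), 'position': array([0.17305102, 0.59994575, 0.23021072]), 'tcp_rot': array([ 9.90144492e-01, -1.40045224e-01, -9.21900121e-05,  1.10068426e-03]), 'contact_force': array([ 0.31852141, -1.24405702, -0.51455481]), 'torque': array([-0.02163919,  0.03126458,  0.02948951]), 'grip_force': 0.0, 'finger_gap': 0.08540065737353748} 0.0187
side {'vfov': 52.40717184756814, 'cx': 281.712648732578, 'cy': 213.01260580295863, 'cam_to_world': [[0.9953, 0.0337, -0.0913, 0.5076], [-0.0953, 0.5283, -0.8437, -1.0512], [0.0198, 0.8484, 0.529, 0.8062], [0.0, 0.0, 0.0, 1.0]], 'shot': 1}
carton [(0.83, [252, 144, 312, 209])]
block [(0.68, [205, 188, 242, 224]), (0.57, [261, 144, 302, 168]), (0.56, [245, 230, 272, 250])]
boar
[... 564 characters left out ...]
, 288]), (0.89, [251, 209, 274, 234])]
board [(0.71, [314, 173, 411, 271])]
flap_left [(0.94, [148, 155, 164, 211])]
flap_right [(0.73, [202, 169, 229, 222]), (0.5, [148, 153, 164, 212])]
jar [(0.81, [273, 158, 295, 183]), (0.36, [146, 158, 167, 217])]
bowl [(0.66, [414, 209, 450, 241])]
spatula [(0.88, [109, 198, 131, 275]), (0.34, [414, 208, 449, 240]), (0.18, [146, 157, 169, 215])]
wrist {'vfov': 64.28388798709662, 'cx': 283.3509402217728, 'cy': 208.99846801110078, 'mount': [[0.0002, 0.9457, 0.3251, 0.0846], [1.0, -0.0001, -0.0002, 0.0003], [-0.0002, 0.3251, -0.9457, -0.143], [0.0, 0.0, 0.0, 1.0]], 'shot': 3}
carton []
block []
board []
flap_left []
flap_right []
jar []
bowl []
spatula []
```

```bash
python3 - <<'E'
import cv2
t=cv2.imread('pics/top0.png')[130:310,90:460]; s=cv2.imread('pics/side0.png')[130:400,180:350]
cv2.imwrite('pics/top0z.png',cv2.resize(t,None,fx=2.16,fy=2.16,interpolation=2))
cv2.imwrite('pics/side0z.png',cv2.resize(s,None,fx=2.2,fy=2.2,interpolation=2))
E
```

```text
(no output)
```

View pics/top0z.png

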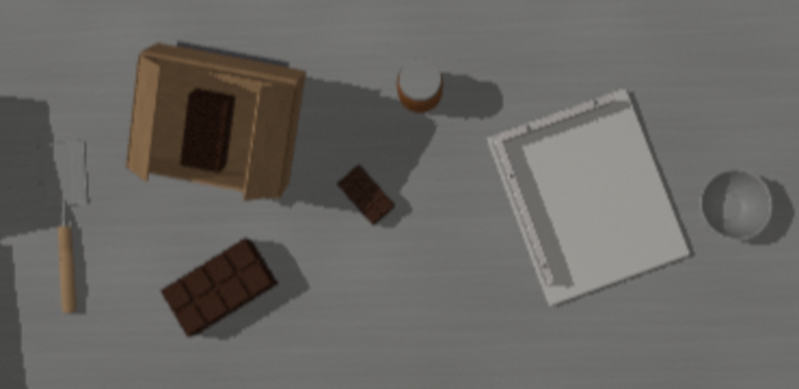

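View pics/side0z.png

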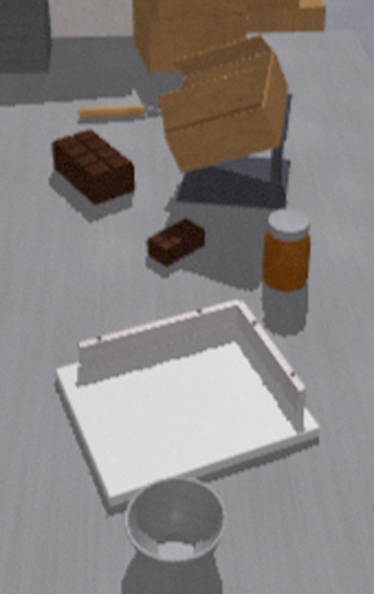

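```bash
cat >> h.py <<'E'
from scipy.spatial.transform import Rotation as R
from scipy.optimize import least_squares
def K(f):
    h,w=f["image"].shape[:2]; return h/2/np.tan(np.radians(f["vfov"])/2)
def c2w(f,o=None):
    if "cam_to_world" in f: return np.array(f["cam_to_world"])
    T=np.eye(4);T[:3,:3]=R.from_quat(o["tcp_rot"]).as_matrix();T[:3,3]=o["position"]
    return T@np.array(f["mount"])
def proj(P,M,k,cx,cy):
    p=(np.asarray(P)-M[:3,3])@M[:3,:3]
    return np.c_[cx+k*p[:,0]/-p[:,2],cy+k*p[:,1]/p[:,2]]
def ray(uv,M,k,cx,cy,z):
    d=np.array([(uv[0]-cx)/k,-(uv[1]-cy)/k,-1])@M[:3,:3].T
    return M[:3,3]+d*(z-M[2,3])/d[2]
def carton(x,y,yaw):
    T=np.eye(4);T[:3,:3]=R.from_euler('ZY',[yaw,np.radians(-22)]).as_matrix();T[:3,3]=x,y,.098;return T
def flap(T,side,a,u,s):   # point on flap: u along x, s from hinge
    y=side*(.1-s*np.cos(a)); return T[:3,:3]@np.array([u,y,.068+s*np.sin(a)])+T[:3,3]
def tw(T,p): return np.asarray(p)@T[:3,:3].T+T[:3,3]
def shoot(n,save=None):
    o=arm.get_obs(); f=imaging.grab_frame(n); f["M"]=c2w(f,o); f["c"]=(f["M"],K(f),f["cx"],f["cy"])
    if save: cv2.imwrite(f"pics/{save}.png",f["image"][:,:,::-1])
    return f
E
python3 - <<'E'
from h import *
f=shoot("top"); c=f["c"]
g=lambda u,v:(u/2.16+90,v/2.16+130)
for n,p,z in [("carton ctr",(215,122),.15),("block c",(207,130),.14),("brd corner FL",(490,140),.02),("FR",(628,92),.02),("NR",(690,254),.015),("NL",(552,304),.02),("small",(365,195),.02),("big",(218,287),.03),("jar",(420,80),.1),("bowl",(737,204),.05),("spat",(68,225),0)]:
    print(n,ray(g(*p),*c,z).round(3))
E
```

```text
carton ctr [0.646 0.24  0.15 ]
block c [0.638 0.252 0.14 ]
brd corner FL [ 0.632 -0.121  0.02 ]
FR [ 0.696 -0.317  0.02 ]
NR [ 0.467 -0.394  0.015]
NL [ 0.403 -0.2    0.02 ]
small [0.559 0.055 0.02 ]
big [0.436 0.258 0.03 ]
jar [ 0.705 -0.025  0.1  ]
bowl [ 0.533 -0.453  0.05 ]
spat [0.527 0.475 0.   ]
```

```bash
cat >> h.py <<'E'
def tool_for(T,flip=1):   # tool z = -carton z, tool x = flip*carton x
    X=flip*T[:3,0];Z=-T[:3,2];return np.c_[X,np.cross(Z,X),Z]
def go(p,Rt=None):
    o=arm.get_obs();Rc=R.from_quat(o["tcp_rot"]).as_matrix()
    if Rt is None: Rt=Rc
    d=Rc.T@(np.asarray(p)-o["position"]); w=R.from_matrix(Rc.T@Rt).as_rotvec()
    n=max(np.linalg.norm(d)/.0417,np.degrees(np.linalg.norm(w))/7.16)
    print("t",round(o["time"],2),"xyz",(d/.5).round(4).tolist(),"a",(w/1.5).round(4).tolist(),"rows",round(n,1))
E
python3 - <<'E'
from h import *
T=carton(.62,.245,np.radians(-7)); go([.57,.25,.335],tool_for(T))
E
```

```text
t 1.4 xyz [0.9569, 0.4536, -0.2074] a [0.0203, 0.2554, -0.1044] rows 12.9
```

```bash
r='{"x":0.957,"y":0.454,"z":-0.207,"ax":0.02,"ay":0.255,"az":-0.104}'; python3 -m inch '[{"x":0.957,"y":0.454,"z":-0.207,"ax":0.02,"ay":0.255,"az":-0.104,"claw":0},{"x":0.957,"y":0.454,"z":-0.207,"ax":0.02,"ay":0.255,"az":-0.104,"claw":0},{"x":0.957,"y":0.454,"z":-0.207,"ax":0.02,"ay":0.255,"az":-0.104,"claw":0},{"x":0.957,"y":0.454,"z":-0.207,"ax":0.02,"ay":0.255,"az":-0.104,"claw":0},{"x":0.957,"y":0.454,"z":-0.207,"ax":0.02,"ay":0.255,"az":-0.104,"claw":0},{"x":0.957,"y":0.454,"z":-0.207,"ax":0.02,"ay":0.255,"az":-0.104,"claw":0},{"x":0.957,"y":0.454,"z":-0.207,"ax":0.02,"ay":0.255,"az":-0.104,"claw":0},{"x":0.957,"y":0.454,"z":-0.207,"ax":0.02,"ay":0.255,"az":-0.104,"claw":0}]'
python3 - <<'E'
from h import *
T=carton(.62,.245,np.radians(-7)); go([.57,.25,.335],tool_for(T))
E
```

```text
time: 2.07
position: [0.4193, 0.3824, 0.296]
tcp_rot: [0.98, -0.06, 0.19, 0.011]
contact_force: [0.8, 0.2, 0.2]
finger_gap: 0.0001
grip_force: 0.0
t 2.07 xyz [0.3366, 0.2261, 0.0517] a [-0.0003, 0.0002, 0.0001] rows 4.9
```

```bash
python3 -m inch '[{"x":0.337,"y":0.226,"z":0.052},{"x":0.337,"y":0.226,"z":0.052},{"x":0.337,"y":0.226,"z":0.052},{"x":0.337,"y":0.226,"z":0.052},{"x":0.337,"y":0.226,"z":0.052},{"x":0.337,"y":0.226,"z":0.052},{"x":0.337,"y":0.226,"z":0.052}]'
python3 - <<'E'
from h import *
f=shoot("wrist","w1"); np.save("w1.npy",f["M"])
for t in ("carton","block","flap_left","flap_right"):
        print(t,[(round(r["score"],2),np.round(np.array(r["bbox"])*[560,420,560,420]).astype(int).tolist()) for r in recognise(t,f)][:4])
cv2.imwrite("pics/w1z.png",cv2.resize(f["image"][:,:,::-1],(800,600),interpolation=2))
E
```

```text
carton [(0.96, [286, 2, 522, 97]), (0.57, [288, 0, 342, 76])]
block [(0.78, [477, 82, 550, 143]), (0.75, [318, 166, 441, 278]), (0.72, [340, 1, 410, 87]), (0.57, [472, 0, 520, 94])]
flap_left []
flap_right [(0.92, [473, 1, 522, 89])]invalid input
```

View pics/w1z.png

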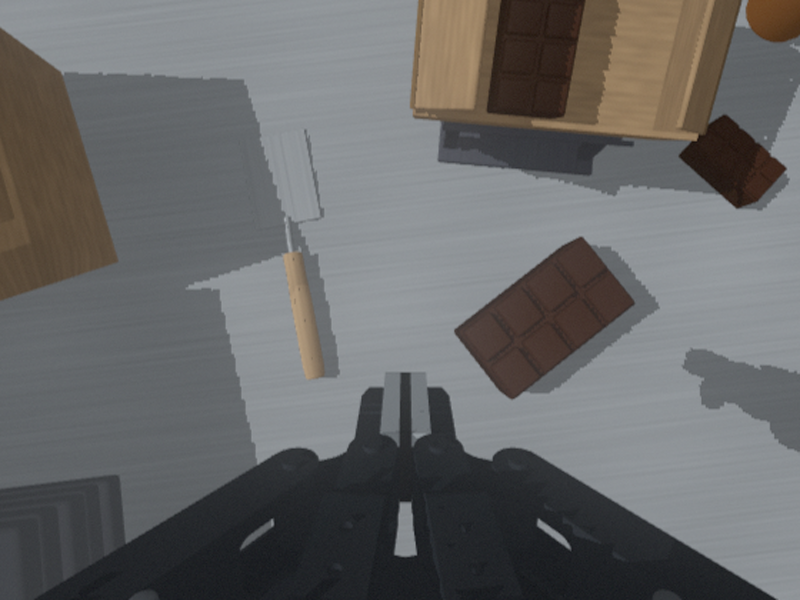

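The view shows the carton at the top right (the move was refused, all keys seem to be needed). The scored block with long axis up-slope is in the carton at zoomed (535,60). The look-alikes on the table are the bigger slab (545,318) and the small one (732,160).

```bash
python3 -m inch '[{"x":0.337,"y":0.226,"z":0.052,"ax":0,"ay":0,"az":0,"claw":0},{"x":0.337,"y":0.226,"z":0.052,"ax":0,"ay":0,"az":0,"claw":0},{"x":0.337,"y":0.226,"z":0.052,"ax":0,"ay":0,"az":0,"claw":0},{"x":0.337,"y":0.226,"z":0.052,"ax":0,"ay":0,"az":0,"claw":0},{"x":0.337,"y":0.226,"z":0.052,"ax":0,"ay":0,"az":0,"claw":0},{"x":0.337,"y":0.226,"z":0.052,"ax":0,"ay":0,"az":0,"claw":0},{"x":0.337,"y":0.226,"z":0.052,"ax":0,"ay":0,"az":0,"claw":0}]'
python3 - <<'E'
from h import *
f=shoot("wrist","w2"); np.save("w2.npy",f["M"]); print(f["c"][1:])
for t in ("block","flap_left","flap_right"):
        print(t,[(round(r["score"],2),np.round(np.array(r["bbox"])*[560,420,560,420]).astype(int).tolist()) for r in recognise(t,f)][:4])
cv2.imwrite("pics/w2z.png",cv2.resize(f["image"][:,:,::-1],(800,600),interpolation=2))
E
```

```text
time: 2.9
position: [0.5698, 0.2515, 0.3337]
tcp_rot: [0.98, -0.061, 0.19, 0.012]
contact_force: [0.2, 0.3, 0.3]
finger_gap: 0.0002
grip_force: 0.0
(np.float64(334.2249096826887), 283.3509402217728, 208.99846801110078)
block [(0.97, [278, 299, 333, 388]), (0.61, [246, 139, 298, 234]), (0.6, [390, 206, 454, 261])]
flap_left [(0.83, [178, 98, 214, 259])]
flap_right [(0.96, [342, 115, 400, 274])]
```

View pics/w2z.png

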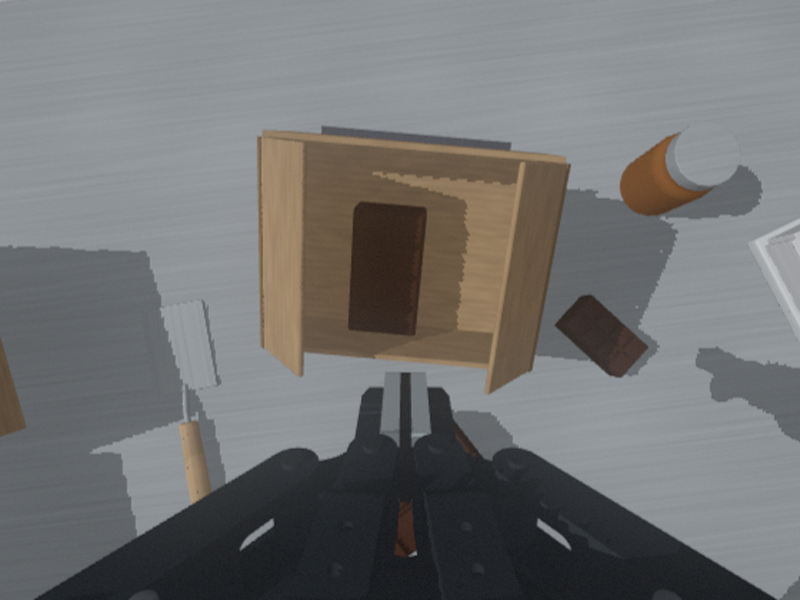

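```bash
cat > fit.py <<'E'
from h import *
M=np.load("w2.npy"); c=(M,334.225,283.351,208.998)
obs=np.array([(265,130),(567,157),(305,142),(302,375),(521,163),(488,392),(262,347),(531,370)])*.7
def mod(q):
    T=carton(*q[:3]); P=[tw(T,[.079,.1,.068]),tw(T,[.079,-.1,.068])]
    P+=[flap(T,1,q[3],u,.06) for u in(.075,-.075)]+[flap(T,-1,q[4],u,.06) for u in(.075,-.075)]
    P+=[tw(T,[-.075,.1,.068]),tw(T,[-.075,-.1,.068])]
    return np.array(P)
r=least_squares(lambda q:np.r_[(proj(mod(q),*c)-obs).ravel()],[.62,.245,-.12,1.,1.],loss="soft_l1")
q=r.x; np.save("q.npy",q); print(q.round(4),(proj(mod(q),*c)-obs).round(1).tolist())
T=carton(*q[:3])
# block: top-face corners, in carton frame, in plane z = 4+40 mm, and z free
bl=np.array([(357,203),(427,207),(415,335),(349,329)])*.7
for h in (.004,.044):
    for uv in bl:
        d=np.array([(uv[0]-c[2])/c[1],-(uv[1]-c[3])/c[1],-1])@M[:3,:3].T
        dl=d@T[:3,:3]; ol=(M[:3,3]-T[:3,3])@T[:3,:3]; print(h,(ol+dl*(h-ol[2])/dl[2]).round(4))
E
python3 fit.py
```

```text
[ 0.6639  0.2362 -0.2128  0.8845  0.8659] [[-0.8, 0.1], [0.8, -0.1], [0.2, 0.6], [0.0, 2.1], [0.5, -0.9], [-1.8, 1.3], [3.3, -2.0], [-1.5, -1.7]]
0.004 [0.0279 0.0443 0.004 ]
0.004 [ 0.0296 -0.0129  0.004 ]
0.004 [-0.0842 -0.0133  0.004 ]
0.004 [-0.0841  0.0459  0.004 ]
0.044 [0.0337 0.0395 0.044 ]
0.044 [ 0.0352 -0.0119  0.044 ]
0.044 [-0.067  -0.0123  0.044 ]
0.044 [-0.0669  0.0409  0.044 ]
```

```bash
python3 - <<'E'
from h import *
q=np.load("q.npy");T=carton(*q[:3]);Rt=tool_for(T)
f=shoot("top");print("top pred block",proj(tw(T,[[-.0165,.0143,.044]]),*f["c"]),"hinges",proj(tw(T,[[.079,.1,.068],[.079,-.1,.068],[-.079,-.1,.068]]),*f["c"]).round(0).tolist())
s=shoot("side");print("side",proj(tw(T,[[.079,-.1,.068],[-.079,-.1,.068],[-.079,-.1,0]]),*s["c"]).round(0).tolist())
go(tw(T,[0,0,.2]),Rt); go(tw(T,[0,0,.088]),Rt)
E
```

```text
top pred block [[184.68090977 191.2564336 ]] hinges [[156.0, 154.0], [228.0, 168.0], [220.0, 222.0]]
side [[300.0, 179.0], [254.0, 192.0], [262.0, 209.0]]
t 3.2 xyz [0.0037, -0.0042, 0.1102] a [-0.0225, 0.0007, 0.0573] rows 1.3
t 3.2 xyz [0.0036, 0.0034, 0.3341] a [-0.0225, 0.0007, 0.0573] rows 4.0
```

```bash
python3 - <<'E'
from h import *
q=np.load("q.npy");T=carton(*q[:3])
def segs():
    L=[]
    rim=[tw(T,[a,b,z]) for z in(.068,0) for a,b in((.079,.1),(.079,-.1),(-.079,-.1),(-.079,.1))]
    L+=[(rim[i],rim[(i+1)%4]) for i in range(4)]+[(rim[4+i],rim[4+(i+1)%4]) for i in range(4)]+[(rim[i],rim[i+4]) for i in range(4)]
    for s,a in((1,q[3]),(-1,q[4])):
        L+=[(flap(T,s,a,.075,.06),flap(T,s,a,-.075,.06)),(flap(T,s,a,.075,0),flap(T,s,a,.075,.06)),(flap(T,s,a,-.075,0),flap(T,s,a,-.075,.06))]
    return L
def ov(im,c,box,k):
    im=cv2.resize(im[box[1]:box[3],box[0]:box[2]],None,fx=k,fy=k,interpolation=2)
    for a,b in segs():
        p=((proj([a,b],*c)-box[:2])*k+k/2).astype(int); cv2.line(im,p[0].tolist(),p[1].tolist(),(0,255,0),1)
    return im
w=ov(cv2.imread("pics/w2.png"),(np.load("w2.npy"),334.225,283.351,208.998),(165,75,415,285),2)
# top/side geometry unchanged since start
import numpy as np
t0=cv2.imread("pics/top0.png");s0=cv2.imread("pics/side0.png")
ft=shoot("top");fs=shoot("side")
t=ov(t0,ft["c"],(135,140,245,240),2.6);s=ov(s0,fs["c"],(235,130,325,230),2.6)
H=np.zeros((600,800,3),np.uint8); H[:w.shape[0],:w.shape[1]]=w; 
H[0:t.shape[0],505:505+t.shape[1]]=t[:,:295]; H[300:300+s.shape[0],505:505+s.shape[1]]=s
cv2.imwrite("pics/ov.png",H)
E
```

```text
(no output)
```

View pics/ov.png

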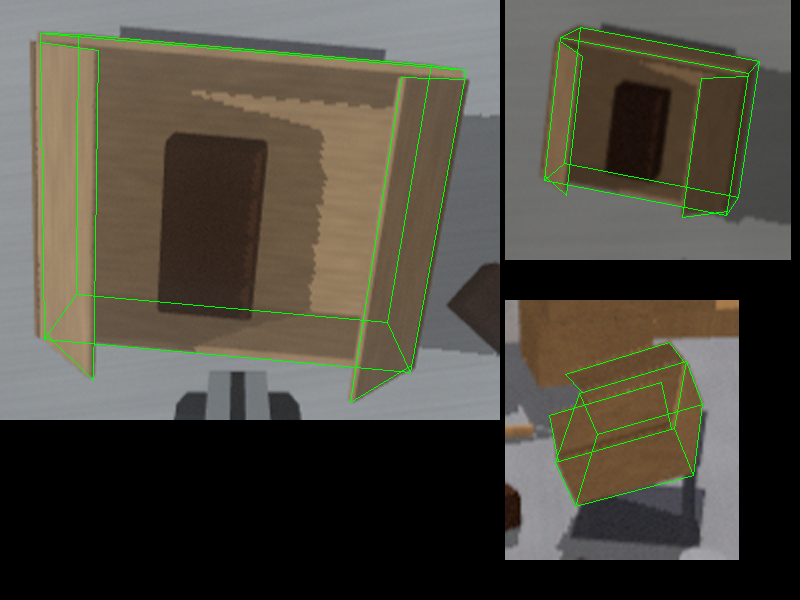

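The overlay fits the carton well in all three views. Three chocolate blocks are in view. In the top view these are the big slab at (192,263), the small one at (262,221) and the one in the carton at (186,190). Only the carton one fits: about 101 x 53 mm on top, inside the carton, long axis up-slope. The enlarged crop confirms it.

```bash
python3 -m inch '[{"x":0.004,"y":-0.004,"z":0.11,"ax":-0.0225,"ay":0,"az":0.057,"claw":0},{"x":0.004,"y":0,"z":0.17,"ax":-0.0225,"ay":0,"az":0.057,"claw":0},{"x":0.004,"y":0.003,"z":0.334,"ax":-0.0225,"ay":0,"az":0.057,"claw":0},{"x":0.004,"y":0.003,"z":0.334,"ax":-0.0225,"ay":0,"az":0.057,"claw":0},{"x":0.004,"y":0.003,"z":0.334,"ax":-0.0225,"ay":0,"az":0.057,"claw":0},{"x":0.004,"y":0.003,"z":0.334,"ax":-0.0225,"ay":0,"az":0.057,"claw":0}]'
python3 - <<'E'
from h import *
q=np.load("q.npy");T=carton(*q[:3]);Rt=tool_for(T);o=arm.get_obs()
print((o["position"]-T[:3,3])@T[:3,:3])
go(tw(T,[0,.105,.088]),Rt)
E
```

```text
time: 3.8
position: [0.6322, 0.2411, 0.1772]
tcp_rot: [0.976, -0.105, 0.188, 0.022]
contact_force: [0.2, 0.1, 0.8]
finger_gap: 0.0002
grip_force: 0.0
[-6.06588044e-05 -1.93132977e-03  8.53942472e-02]
t 3.8 xyz [0.0, -0.2138, -0.0063] a [0.0034, 0.0027, -0.0003] rows 2.6
```

```bash
python3 -m inch '[{"x":0,"y":-0.04,"z":-0.006,"ax":0,"ay":0,"az":0,"claw":0},{"x":0,"y":-0.07,"z":-0.006,"ax":0,"ay":0,"az":0,"claw":0},{"x":0,"y":-0.10,"z":-0.006,"ax":0,"ay":0,"az":0,"claw":0},{"x":0,"y":-0.13,"z":-0.006,"ax":0,"ay":0,"az":0,"claw":0},{"x":0,"y":-0.16,"z":-0.006,"ax":0,"ay":0,"az":0,"claw":0},{"x":0,"y":-0.19,"z":-0.006,"ax":0,"ay":0,"az":0,"claw":0},{"x":0,"y":-0.214,"z":-0.006,"ax":0,"ay":0,"az":0,"claw":0},{"x":0,"y":-0.214,"z":-0.006,"ax":0,"ay":0,"az":0,"claw":0}]'
python3 -m inch '[{"x":0,"y":0.08,"z":0,"ax":0,"ay":0,"az":0,"claw":0},{"x":0,"y":0.16,"z":0,"ax":0,"ay":0,"az":0,"claw":0},{"x":0,"y":0.24,"z":0,"ax":0,"ay":0,"az":0,"claw":0},{"x":0,"y":0.28,"z":0,"ax":0,"ay":0,"az":0,"claw":0},{"x":0,"y":0.31,"z":0,"ax":0,"ay":0,"az":0,"claw":0},{"x":0,"y":0.34,"z":0,"ax":0,"ay":0,"az":0,"claw":0},{"x":0,"y":0.37,"z":0,"ax":0,"ay":0,"az":0,"claw":0},{"x":0,"y":0.39,"z":0,"ax":0,"ay":0,"az":0,"claw":0}]'
python3 - <<'E'
from h import *
q=np.load("q.npy");T=carton(*q[:3]);Rt=tool_for(T);o=arm.get_obs()
print((o["position"]-T[:3,3])@T[:3,:3])
go(tw(T,[0,-.105,.088]),Rt)
E
```

```text
time: 4.47
position: [0.6553, 0.3503, 0.186]
tcp_rot: [0.976, -0.104, 0.191, 0.018]
contact_force: [0.8, 0.5, -0.7]
finger_gap: 0.0001
grip_force: 0.0
time: 5.13
position: [0.613, 0.1556, 0.1835]
tcp_rot: [0.976, -0.105, 0.19, 0.02]
contact_force: [1.0, 0.2, -0.8]
finger_gap: -0.0001
grip_force: 0.6
[ 0.00171286 -0.08959508  0.09156619]
t 5.13 xyz [-0.0034, 0.0308, 0.0071] a [-0.0005, -0.0002, -0.0015] rows 0.4
```

```bash
python3 -m inch '[{"x":0,"y":0.02,"z":0.007,"ax":0,"ay":0,"az":0,"claw":0},{"x":0,"y":0.036,"z":0.007,"ax":0,"ay":0,"az":0,"claw":0},{"x":0,"y":0.036,"z":0.007,"ax":0,"ay":0,"az":0,"claw":0},{"x":0,"y":-0.04,"z":0,"ax":0,"ay":0,"az":0,"claw":85},{"x":0,"y":-0.12,"z":-0.03,"ax":0,"ay":0,"az":0,"claw":85},{"x":0,"y":-0.20,"z":-0.1,"ax":0,"ay":0,"az":0,"claw":85},{"x":0,"y":-0.207,"z":-0.18,"ax":0,"ay":0,"az":0,"claw":85},{"x":0,"y":-0.207,"z":-0.22,"ax":0,"ay":0,"az":0,"claw":85}]'
python3 - <<'E'
from h import *
q=np.load("q.npy");T=carton(*q[:3]);Rt=tool_for(T)
f=shoot("wrist","w3"); np.save("w3.npy",f["M"]); o=arm.get_obs(); print((o["position"]-T[:3,3])@T[:3,:3])
im=cv2.resize(f["image"][:,:,::-1],(800,600),interpolation=2)
for a in (2.2,2.4):
  for s in(1,-1):
    p=proj([flap(T,s,a,.075,.06),flap(T,s,a,-.075,.06)],*f["c"])/.7; print(a,s,p.round().tolist())
cv2.imwrite("pics/w3z.png",im)
E
```

```text
time: 5.8
position: [0.5951, 0.2696, 0.2865]
tcp_rot: [0.976, -0.104, 0.19, 0.02]
contact_force: [2.2, -0.1, 1.2]
finger_gap: 0.0606
grip_force: 0.0
[0.00480105 0.0193442  0.20878182]
2.2 1 [[150.0, 160.0], [196.0, 437.0]]
2.2 -1 [[737.0, 161.0], [677.0, 438.0]]
2.4 1 [[140.0, 159.0], [186.0, 429.0]]
2.4 -1 [[745.0, 160.0], [685.0, 430.0]]
```

View pics/w3z.png

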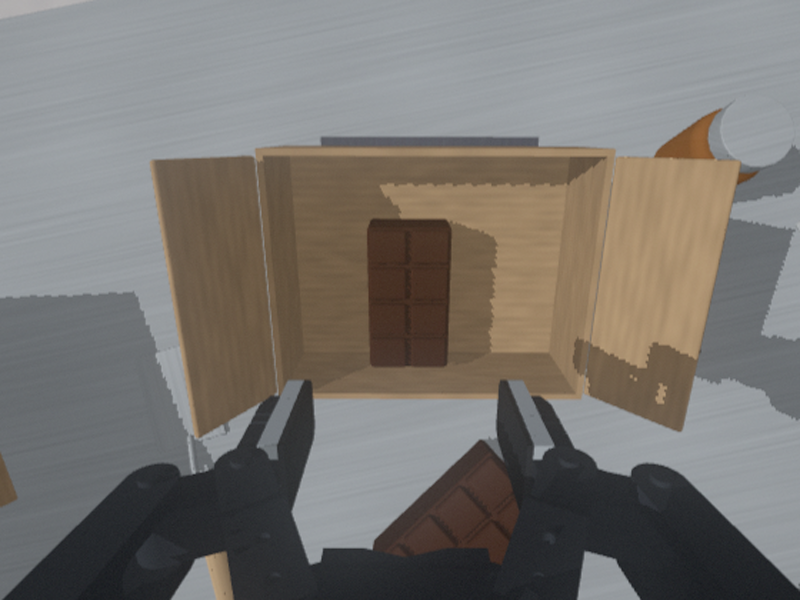

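Both flaps now stand at about 2.2–2.25 rad, judged from their free edges at (152,160)-(197,437) and (738,161)-(683,431), so they are well outward. The block's top face spans (370,222) to (448,367). Now the grasp.

```bash
python3 - <<'E'
from h import *
q=np.load("q.npy");T=carton(*q[:3]);Rt=tool_for(T);M=np.load("w3.npy");c=(M,334.225,283.351,208.998)
P=[]
for uv in np.array([(370,224),(449,224),(448,366),(370,366)])*.7:
    d=np.array([(uv[0]-c[2])/c[1],-(uv[1]-c[3])/c[1],-1])@M[:3,:3].T
    dl=d@T[:3,:3]; ol=(M[:3,3]-T[:3,3])@T[:3,:3]; P.append(ol+dl*(.044-ol[2])/dl[2])
P=np.array(P);print(P.round(4),P.mean(0))
m=P.mean(0); np.save("blk.npy",m)
go(tw(T,[m[0],m[1],.09]),Rt); go(tw(T,[m[0],m[1],.010]),Rt)
E
```

```text
[[ 0.0328  0.0399  0.044 ]
 [ 0.0329 -0.0101  0.044 ]
 [-0.067  -0.0125  0.044 ]
 [-0.0671  0.0422  0.044 ]] [-0.01709528  0.01488561  0.044     ]
t 5.85 xyz [-0.0456, 0.011, 0.2371] a [-0.0058, -0.005, -0.0003] rows 2.9
t 5.85 xyz [-0.0468, 0.0124, 0.3971] a [-0.0058, -0.005, -0.0003] rows 4.8
```

```bash
python3 -m inch '[{"x":-0.046,"y":0.011,"z":0.08,"ax":-0.0058,"ay":-0.005,"az":0,"claw":85},{"x":-0.046,"y":0.011,"z":0.16,"ax":-0.0058,"ay":-0.005,"az":0,"claw":85},{"x":-0.046,"y":0.011,"z":0.237,"ax":-0.0058,"ay":-0.005,"az":0,"claw":85},{"x":-0.046,"y":0.012,"z":0.28,"ax":-0.0058,"ay":-0.005,"az":0,"claw":85},{"x":-0.046,"y":0.012,"z":0.32,"ax":-0.0058,"ay":-0.005,"az":0,"claw":85},{"x":-0.046,"y":0.012,"z":0.35,"ax":-0.0058,"ay":-0.005,"az":0,"claw":85},{"x":-0.046,"y":0.012,"z":0.35,"ax":-0.0058,"ay":-0.005,"az":0,"claw":85}]'
python3 - <<'E'
from h import *
q=np.load("q.npy");T=carton(*q[:3]);Rt=tool_for(T);m=np.load("blk.npy")
o=arm.get_obs(); print((o["position"]-T[:3,3])@T[:3,:3],o["contact_force"])
go(tw(T,[m[0],m[1],.010]),Rt)
E
```

```text
time: 6.43
position: [0.6355, 0.2486, 0.1088]
tcp_rot: [0.977, -0.106, 0.182, 0.027]
contact_force: [-0.4, -0.9, -0.9]
finger_gap: 0.085
grip_force: 0.0
[-0.02415044  0.00609733  0.02140881] [-0.39288019 -0.86284043 -0.89364513]
t 6.43 xyz [0.0144, -0.018, 0.0223] a [0.0108, 0.0092, -0.0006] rows 0.4
```

```bash
python3 -m inch '[{"x":0.014,"y":-0.018,"z":0.008,"ax":0.0108,"ay":0.0092,"az":0,"claw":85},{"x":0.014,"y":-0.018,"z":0.022,"ax":0.0108,"ay":0.0092,"az":0,"claw":85},{"x":0.014,"y":-0.018,"z":0.022,"ax":0.0108,"ay":0.0092,"az":0,"claw":60},{"x":0.014,"y":-0.018,"z":0.022,"ax":0.0108,"ay":0.0092,"az":0,"claw":45},{"x":0.014,"y":-0.018,"z":0.022,"ax":0.0108,"ay":0.0092,"az":0,"claw":45},{"x":0.014,"y":-0.018,"z":0.022,"ax":0.0108,"ay":0.0092,"az":0,"claw":45},{"x":0.014,"y":-0.018,"z":0.022,"ax":0.0108,"ay":0.0092,"az":0,"claw":45}]' 40
python3 - <<'E'
from h import *
q=np.load("q.npy");T=carton(*q[:3]);Rt=tool_for(T);m=np.load("blk.npy")
o=arm.get_obs(); print((o["position"]-T[:3,3])@T[:3,:3],o["contact_force"])
go(tw(T,[m[0],m[1],.16]),Rt)
E
```

```text
time: 7.02
position: [0.6486, 0.2574, 0.1068]
tcp_rot: [0.975, -0.105, 0.193, 0.017]
contact_force: [-3.1, -0.2, 1.5]
finger_gap: 0.0546
grip_force: 45.1
[-0.01469941  0.01747279  0.01540857] [-3.0502315  -0.22288896  1.46009239]
t 7.02 xyz [-0.0031, 0.0031, -0.2892] a [-0.0048, -0.0039, -0.0014] rows 3.5
```

```bash
python3 -m inch '[{"x":0,"y":0,"z":-0.03,"ax":0,"ay":0,"az":0,"claw":45},{"x":0,"y":0,"z":-0.07,"ax":0,"ay":0,"az":0,"claw":45},{"x":0,"y":0,"z":-0.11,"ax":0,"ay":0,"az":0,"claw":45},{"x":0,"y":0,"z":-0.16,"ax":0,"ay":0,"az":0,"claw":45},{"x":0,"y":0,"z":-0.21,"ax":0,"ay":0,"az":0,"claw":45},{"x":0,"y":0,"z":-0.26,"ax":0,"ay":0,"az":0,"claw":45},{"x":0,"y":0,"z":-0.31,"ax":0,"ay":0,"az":0,"claw":45},{"x":0,"y":0,"z":-0.31,"ax":0,"ay":0,"az":0,"claw":45}]' 50
python3 - <<'E'
from h import *
yb=np.radians(19)
X=np.array([np.cos(yb),np.sin(yb),0]);Z=np.array([0,0,-1.]);Rt=np.c_[X,np.cross(Z,X),Z]
p=np.array([.62,-.12,0])
go([.52,-.2,.28],Rt); o=arm.get_obs(); print(o["qpos"].round(2))
E
```

```text
time: 7.68
position: [0.5916, 0.2707, 0.2555]
tcp_rot: [0.975, -0.104, 0.196, 0.013]
contact_force: [0.7, 1.5, -1.2]
finger_gap: 0.0537
grip_force: 54.6
t 7.68 xyz [0.0761, 0.9497, -0.0369] a [0.0617, -0.2596, -0.3581] rows 11.4
[ 0.8   0.27 -0.32  0.46 -0.81  0.26]
```

```bash
python3 -m inch '[{"x":0,"y":0,"z":-0.08,"ax":0,"ay":0,"az":0,"claw":45},{"x":0.01,"y":0.08,"z":-0.14,"ax":0.008,"ay":-0.03,"az":-0.05,"claw":45},{"x":0.02,"y":0.16,"z":-0.14,"ax":0.015,"ay":-0.06,"az":-0.09,"claw":45},{"x":0.03,"y":0.24,"z":-0.13,"ax":0.02,"ay":-0.09,"az":-0.13,"claw":45},{"x":0.035,"y":0.32,"z":-0.12,"ax":0.028,"ay":-0.12,"az":-0.17,"claw":45},{"x":0.04,"y":0.40,"z":-0.11,"ax":0.035,"ay":-0.15,"az":-0.21,"claw":45},{"x":0.045,"y":0.48,"z":-0.1,"ax":0.04,"ay":-0.18,"az":-0.25,"claw":45},{"x":0.05,"y":0.56,"z":-0.09,"ax":0.045,"ay":-0.2,"az":-0.29,"claw":45}]' 50
python3 - <<'E'
from h import *
yb=np.radians(19)
X=np.array([np.cos(yb),np.sin(yb),0]);Z=np.array([0,0,-1.]);Rt=np.c_[X,np.cross(Z,X),Z]
go([.48,-.2,.32],Rt); o=arm.get_obs(); print(o["qpos"].round(2))
E
```

```text
time: 8.35
position: [0.5374, -0.008, 0.2978]
tcp_rot: [0.993, 0.114, 0.04, 0.009]
contact_force: [0.3, -0.4, -1.8]
finger_gap: 0.0541
grip_force: 54.7
t 8.35 xyz [-0.1952, 0.3492, -0.0503] a [0.0207, -0.0507, -0.0685] rows 4.8
[ 0.31  0.15 -0.16  0.04 -1.18  1.48]
```

```bash
python3 -m inch '[{"x":-0.05,"y":0.09,"z":-0.013,"ax":0.005,"ay":-0.013,"az":-0.017,"claw":45},{"x":-0.1,"y":0.18,"z":-0.025,"ax":0.01,"ay":-0.026,"az":-0.034,"claw":45},{"x":-0.15,"y":0.27,"z":-0.04,"ax":0.015,"ay":-0.04,"az":-0.05,"claw":45},{"x":-0.195,"y":0.349,"z":-0.05,"ax":0.0207,"ay":-0.0507,"az":-0.0685,"claw":45},{"x":-0.195,"y":0.349,"z":-0.05,"ax":0.0207,"ay":-0.0507,"az":-0.0685,"claw":45},{"x":-0.195,"y":0.349,"z":-0.05,"ax":0.0207,"ay":-0.0507,"az":-0.0685,"claw":45},{"x":-0.195,"y":0.349,"z":-0.05,"ax":0.0207,"ay":-0.0507,"az":-0.0685,"claw":45}]' 50
python3 - <<'E'
from h import *
f=shoot("wrist","w4"); np.save("w4.npy",f["M"]); o=arm.get_obs(); print(o["position"],o["tcp_rot"])
cv2.imwrite("pics/w4z.png",cv2.resize(f["image"][:,:,::-1],(800,600),interpolation=2))
E
```

```text
time: 8.93
position: [0.4792, -0.1995, 0.3196]
tcp_rot: [0.987, 0.162, 0.001, 0.0]
contact_force: [0.5, 0.1, -2.9]
finger_gap: 0.0539
grip_force: 54.7
[ 0.47957863 -0.19833893  0.31957029] [9.86687728e-01 1.62625544e-01 5.09364656e-04 2.17436073e-05]
```

View pics/w4z.png

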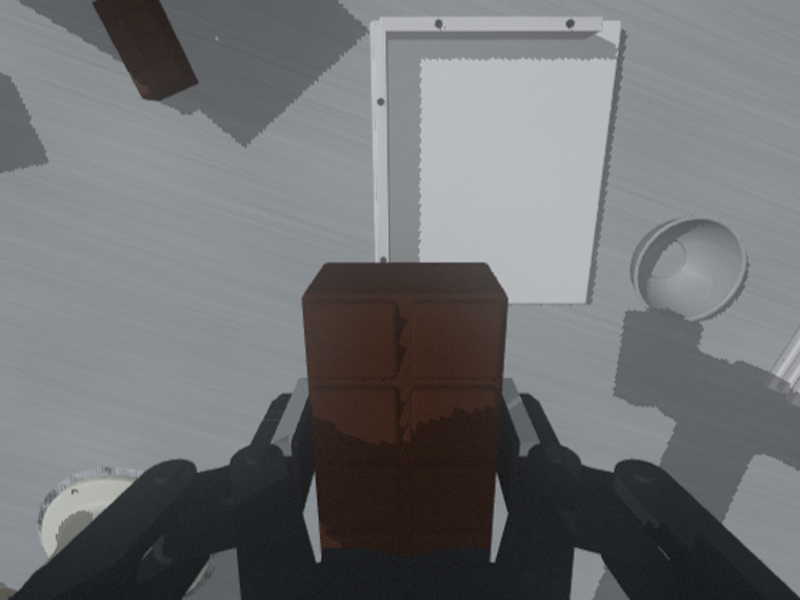

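```bash
cat > bfit.py <<'E'
from h import *
ft=shoot("top");fs=shoot("side")
cw=(np.load("w4.npy"),334.225,283.351,208.998)
def run(use):
  def mod(q):
    x,y,a,h=q; T=np.eye(4);T[:3,:3]=R.from_euler('z',a).as_matrix();T[:3,3]=x,y,0
    W=tw(T,[[0,0,h],[.01,-.2,.015],[-.24,-.2,.015],[.01,.01,h]])
    t=tw(T,[[-.24,-.2,.015],[-.24,.01,.015],[.01,-.2,.015],[.01,.01,h]])
    s=tw(T,[[-.24,-.2,.015],[-.24,.01,.015],[.01,-.2,.015],[.01,.01,h]])
    return np.r_[proj(W,*cw),proj(t,*ft["c"]),proj(s,*fs["c"])]
  g=lambda u,v:(u/2.16+90,v/2.16+130); k=lambda u,v:(u/2.2+180,v/2.2+130)
  obs=np.array([(387*.7,30*.7),(621*.7,20*.7),(588*.7,304*.7),(371*.7,18*.7),g(690,254),g(552,304),g(628,92),g(488,139),k(113,497),k(57,378),k(320,431),k(240,301)])
  w=np.array([1]*4+[1]*4+[1]*4)[:,None]*np.isin(np.arange(12)//4,use)[:,None]
  r=least_squares(lambda q:((mod(q)-obs)*w).ravel(),[.62,-.13,.33,.05],loss="soft_l1")
  print(use,r.x.round(4),(mod(r.x)-obs).round(1).tolist()); return r.x
run([0]);run([1,2]); q=run([0,1,2]); np.save("b.npy",q)
E
python3 bfit.py
```

```text
[0] [ 0.6301 -0.1311  0.323   0.0207] [[-2.4, 0.8], [3.4, -0.4], [-0.2, 0.4], [0.1, -0.5], [0.9, 0.4], [-0.9, 1.1], [-0.3, -2.0], [-0.0, -0.9], [-2.3, 1.4], [-1.6, -4.1], [0.3, -0.9], [1.0, 5.7]]
[1, 2] [ 0.6288 -0.1305  0.334   0.0404] [[-4.0, -1.7], [2.7, -1.5], [1.1, -0.3], [-2.0, -3.4], [1.3, -0.1], [-0.2, 1.3], [-0.8, -2.2], [0.2, -1.3], [-1.6, 1.8], [-1.8, -3.6], [0.5, -1.3], [0.7, 0.2]]
[0, 1, 2] [ 0.6283 -0.1314  0.3303  0.034 ] [[-3.1, 0.2], [3.1, -0.1], [0.9, 0.6], [-0.9, -1.3], [1.4, 0.3], [-0.2, 1.6], [-0.4, -1.9], [0.3, -0.9], [-2.3, 2.0], [-2.1, -3.6], [0.2, -0.9], [0.5, 2.1]]
```

```bash
cat >> h.py <<'E'
def board():
    x,y,a=np.load("b.npy")[:3];T=np.eye(4);T[:3,:3]=R.from_euler('z',a).as_matrix();T[:3,3]=x,y,0;return T
def down(a): # tool pointing down, tool x at world yaw a
    X=np.array([np.cos(a),np.sin(a),0]);Z=np.array([0,0,-1.]);return np.c_[X,np.cross(Z,X),Z]
def inb(T): 
    o=arm.get_obs(); print("in board",((o["position"]-T[:3,3])@T[:3,:3]).round(4),"F",o["contact_force"].round(1),"gap",round(o["finger_gap"],4))
E
python3 - <<'E'
from h import *
T=board();a=np.load("b.npy")[2]
go(tw(T,[-.068,-.060,.12]),down(a));go(tw(T,[-.068,-.060,.035]),down(a));inb(T)
E
```

```text
t 9.08 xyz [0.1866, 0.0914, 0.4002] a [0.0005, -0.0008, -0.0005] rows 5.4
t 9.08 xyz [0.1864, 0.0913, 0.5702] a [0.0005, -0.0008, -0.0005] rows 7.3
in board [-0.1615 -0.0141  0.3199] F [ 0.2 -0.4 -2.3] gap 0.0545
```

```bash
python3 -m inch '[{"x":0.1866,"y":0.0914,"z":0.1,"ax":0,"ay":0,"az":0,"claw":45},{"x":0.1866,"y":0.0914,"z":0.2,"ax":0,"ay":0,"az":0,"claw":45},{"x":0.1866,"y":0.0914,"z":0.3,"ax":0,"ay":0,"az":0,"claw":45},{"x":0.1866,"y":0.0914,"z":0.4,"ax":0,"ay":0,"az":0,"claw":45},{"x":0.1866,"y":0.0914,"z":0.45,"ax":0,"ay":0,"az":0,"claw":45},{"x":0.1866,"y":0.0914,"z":0.5,"ax":0,"ay":0,"az":0,"claw":45},{"x":0.1866,"y":0.0914,"z":0.53,"ax":0,"ay":0,"az":0,"claw":45},{"x":0.1866,"y":0.0914,"z":0.55,"ax":0,"ay":0,"az":0,"claw":45}]' 50
python3 - <<'E'
from h import *
T=board();a=np.load("b.npy")[2];go(tw(T,[-.068,-.060,.030]),down(a));inb(T)
E
```

```text
time: 9.75
position: [0.5817, -0.2089, 0.04]
tcp_rot: [0.986, 0.165, -0.003, -0.001]
contact_force: [-1.2, -0.4, -1.8]
finger_gap: 0.0543
grip_force: 54.5
t 9.75 xyz [0.0027, 0.0038, 0.02] a [-0.0019, 0.0035, 0.0001] rows 0.2
in board [-0.0693 -0.0581  0.04  ] F [-1.2 -0.4 -1.8] gap 0.0543
```

```bash
python3 -m inch '[{"x":0.003,"y":0.004,"z":0.01,"ax":0,"ay":0,"az":0,"claw":45},{"x":0.003,"y":0.004,"z":0.014,"ax":0,"ay":0,"az":0,"claw":45},{"x":0.003,"y":0.004,"z":0.018,"ax":0,"ay":0,"az":0,"claw":45}]'
python3 -m inch '[{"x":0,"y":0,"z":0.002,"ax":0,"ay":0,"az":0,"claw":45},{"x":0,"y":0,"z":0.004,"ax":0,"ay":0,"az":0,"claw":45}]'
python3 -m inch '[{"x":0,"y":0,"z":0.002,"ax":0,"ay":0,"az":0,"claw":45},{"x":0,"y":0,"z":0.004,"ax":0,"ay":0,"az":0,"claw":45}]'
```

```text
time: 10.0
position: [0.588, -0.2122, 0.0384]
tcp_rot: [0.986, 0.165, 0.003, 0.001]
contact_force: [0.5, 0.7, -1.6]
finger_gap: 0.0541
grip_force: 54.6
time: 10.17
position: [0.5876, -0.2126, 0.0374]
tcp_rot: [0.986, 0.164, 0.003, 0.001]
contact_force: [0.3, -0.2, -2.6]
finger_gap: 0.0544
grip_force: 54.6
time: 10.33
position: [0.5867, -0.2128, 0.0344]
tcp_rot: [0.986, 0.164, 0.002, 0.001]
contact_force: [0.5, 0.7, -1.8]
finger_gap: 0.0541
grip_force: 54.6
```

```bash
python3 -m inch '[{"x":0,"y":0,"z":0.003,"ax":0,"ay":0,"az":0,"claw":45},{"x":0,"y":0,"z":0.006,"ax":0,"ay":0,"az":0,"claw":45},{"x":0,"y":0,"z":0.006,"ax":0,"ay":0,"az":0,"claw":45}]'
python3 -m inch '[{"x":0,"y":0,"z":0.003,"ax":0,"ay":0,"az":0,"claw":45},{"x":0,"y":0,"z":0.006,"ax":0,"ay":0,"az":0,"claw":45},{"x":0,"y":0,"z":0.006,"ax":0,"ay":0,"az":0,"claw":45}]'
```

```text
time: 10.58
position: [0.5859, -0.2128, 0.0299]
tcp_rot: [0.987, 0.164, 0.001, 0.001]
contact_force: [0.7, 0.9, -2.6]
finger_gap: 0.054
grip_force: 54.6
time: 10.83
position: [0.586, -0.2127, 0.0267]
tcp_rot: [0.987, 0.164, 0.001, 0.001]
contact_force: [-0.1, -0.2, -2.1]
finger_gap: 0.0543
grip_force: 54.7
```

```bash
python3 -m inch '[{"x":0,"y":0,"z":0.002,"ax":0,"ay":0,"az":0,"claw":45},{"x":0,"y":0,"z":0.004,"ax":0,"ay":0,"az":0,"claw":45},{"x":0,"y":0,"z":0.004,"ax":0,"ay":0,"az":0,"claw":45}]'
```

```text
time: 11.08
position: [0.5861, -0.2128, 0.0265]
tcp_rot: [0.986, 0.164, 0.001, 0.001]
contact_force: [-3.1, 0.7, 5.9]
finger_gap: 0.0541
grip_force: 55.5
```

```bash
python3 -m inch '[{"x":0,"y":0,"z":0.001,"ax":0,"ay":0,"az":0,"claw":56},{"x":0,"y":0,"z":0.001,"ax":0,"ay":0,"az":0,"claw":64},{"x":0,"y":0,"z":0.001,"ax":0,"ay":0,"az":0,"claw":64},{"x":0,"y":0,"z":0,"ax":0,"ay":0,"az":0,"claw":64}]' 20
python3 - <<'E'
from h import *
T=board();a=np.load("b.npy")[2];inb(T);go(tw(T,[-.17,-.060,.2]),down(a))
E
```

```text
time: 11.42
position: [0.5863, -0.2127, 0.025]
tcp_rot: [0.986, 0.164, 0.001, 0.001]
contact_force: [0.4, -0.2, 0.2]
finger_gap: 0.0639
grip_force: 0.0
in board [-0.0662 -0.0633  0.025 ] F [ 0.4 -0.2  0.2] gap 0.0639
t 11.42 xyz [-0.2069, -0.0056, -0.3505] a [0.0013, -0.0015, -0.0009] rows 4.9
```

```bash
python3 -m inch '[{"x":0,"y":0,"z":-0.06,"ax":0,"ay":0,"az":0,"claw":64},{"x":0,"y":0,"z":-0.13,"ax":0,"ay":0,"az":0,"claw":64},{"x":0.01,"y":0,"z":-0.2,"ax":0,"ay":0,"az":0,"claw":64},{"x":0.03,"y":0,"z":-0.27,"ax":0,"ay":0,"az":0,"claw":64},{"x":0.03,"y":0,"z":-0.33,"ax":0,"ay":0,"az":0,"claw":64},{"x":0.03,"y":0,"z":-0.33,"ax":0,"ay":0,"az":0,"claw":64},{"x":0.03,"y":0,"z":-0.33,"ax":0,"ay":0,"az":0,"claw":64}]' 20
python3 - <<'E'
from h import *
f=shoot("wrist","w5"); np.save("w5.npy",f["M"]); inb(board())
cv2.imwrite("pics/w5z.png",cv2.resize(f["image"][:,:,::-1],(800,600),interpolation=2))
E
```

```text
time: 12.0
position: [0.6011, -0.2077, 0.1925]
tcp_rot: [0.986, 0.164, 0.004, 0.001]
contact_force: [-0.2, -0.6, -0.8]
finger_gap: 0.0641
grip_force: 0.0
in board [-0.0517 -0.0627  0.1903] F [-0.7  0.4  0.5] gap 0.064
```

View pics/w5z.png

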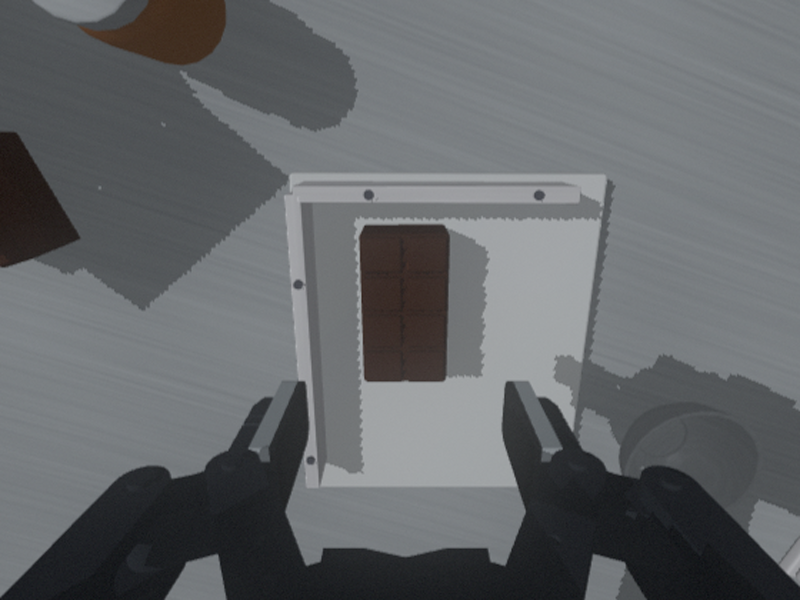

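```bash
python3 - <<'E'
from h import *
T=board();c=(np.load("w5.npy"),334.225,283.351,208.998)
def P(u,v,z): return ((ray((u*.7,v*.7),*c,z)-T[:3,3])@T[:3,:3]).round(4)[:2]
for z in (.035,.05,.055): print("long top",z,P(302,210,z),P(317,480,z),"end top in",P(310,203,z),P(578,203,z),"end top out",P(310,186,z),P(578,186,z))
print("long base",P(313,210,.015),P(320,470,.015))
print("board far",P(290,175,.015),P(605,175,.015), "near",P(320,487,.015),P(575,487,.015))
print("block",[P(*p,.055) for p in((361,229),(448,229),(447,381),(364,381))],"bottom near",P(364,381,.015))
E
```

```text
long top 0.035 [-0.0098 -0.0004] [-0.2141  0.0024] end top in [-0.0055 -0.0056] [-0.0057 -0.1728] end top out [ 0.0049 -0.0063] [ 0.0047 -0.1716]
long top 0.05 [-0.0077 -0.0035] [-0.2018 -0.0009] end top in [-0.0036 -0.0085] [-0.0038 -0.1674] end top out [ 0.0063 -0.0092] [ 0.0061 -0.1662]
long top 0.055 [-0.007  -0.0046] [-0.1977 -0.002 ] end top in [-0.0029 -0.0095] [-0.0032 -0.1655] end top out [ 0.0067 -0.0101] [ 0.0065 -0.1644]
long base [-0.0126 -0.0035] [-0.2207  0.0038]
board far [0.0101 0.0101] [ 0.0098 -0.1956] near [-0.2374  0.0048] [-0.2382 -0.2039]
block [array([-0.0182, -0.0387]), array([-0.0183, -0.0902]), array([-0.1191, -0.0923]), array([-0.1189, -0.0376])] bottom near [-0.1405 -0.0339]
```

```bash
python3 - <<'E'
from h import *
b=np.load("b.npy");T=board();p=tw(T,[-.0037,-.003,0]);np.save("b.npy",[p[0],p[1],.326,.05])
T=board();a=.326
print(p,arm.get_obs()["qpos"].round(2))
go(tw(T,[-.065,-.135,.12]),down(a-np.pi/2))
E
```

```text
[ 0.62582011 -0.13545977  0.        ] [-0.08  0.43 -0.03  0.   -1.11  1.98]
t 12.05 xyz [-0.0353, 0.1499, 0.1408] a [-0.0008, -0.0024, 1.049] rows 12.6
```

```bash
python3 -m inch '[{"x":-0.01,"y":0.05,"z":0,"ax":0,"ay":0,"az":0.08,"claw":60},{"x":-0.02,"y":0.1,"z":0,"ax":0,"ay":0,"az":0.16,"claw":60},{"x":-0.035,"y":0.15,"z":0.02,"ax":0,"ay":0,"az":0.24,"claw":60},{"x":-0.035,"y":0.15,"z":0.04,"ax":0,"ay":0,"az":0.32,"claw":60},{"x":-0.035,"y":0.15,"z":0.06,"ax":0,"ay":0,"az":0.4,"claw":60},{"x":-0.035,"y":0.15,"z":0.08,"ax":0,"ay":0,"az":0.48,"claw":60},{"x":-0.035,"y":0.15,"z":0.1,"ax":0,"ay":0,"az":0.56,"claw":60},{"x":-0.035,"y":0.15,"z":0.1,"ax":0,"ay":0,"az":0.64,"claw":60}]' 20
python3 - <<'E'
from h import *
T=board();inb(T); go(tw(T,[-.065,-.135,.12]),down(.326-np.pi/2))
E
```

```text
time: 12.72
position: [0.605, -0.2837, 0.1349]
tcp_rot: [0.95, -0.314, -0.003, -0.0]
contact_force: [-0.3, 0.0, -0.5]
finger_gap: 0.0599
grip_force: 0.0
in board [-0.0672 -0.1338  0.1349] F [-0.3  0.  -0.5] gap 0.0599
t 12.72 xyz [0.0048, -0.0023, 0.0299] a [0.0025, 0.0035, 0.4045] rows 4.9
```

```bash
python3 -m inch '[{"x":0.005,"y":-0.002,"z":0.01,"ax":0.0025,"ay":0.0035,"az":0.08,"claw":60},{"x":0.005,"y":-0.002,"z":0.02,"ax":0.0025,"ay":0.0035,"az":0.16,"claw":60},{"x":0.005,"y":-0.002,"z":0.03,"ax":0.0025,"ay":0.0035,"az":0.24,"claw":60},{"x":0.005,"y":-0.002,"z":0.05,"ax":0.0025,"ay":0.0035,"az":0.32,"claw":60},{"x":0.005,"y":-0.002,"z":0.08,"ax":0.0025,"ay":0.0035,"az":0.4045,"claw":60},{"x":0.005,"y":-0.002,"z":0.1,"ax":0.0025,"ay":0.0035,"az":0.4045,"claw":60},{"x":0.005,"y":-0.002,"z":0.1,"ax":0.0025,"ay":0.0035,"az":0.4045,"claw":60},{"x":0.005,"y":-0.002,"z":0.1,"ax":0.0025,"ay":0.0035,"az":0.4045,"claw":60}]' 20
python3 - <<'E'
from h import *
T=board();inb(T); go(tw(T,[-.065,-.135,.023]),down(.326-np.pi/2))
E
```

```text
time: 13.38
position: [0.6095, -0.285, 0.0885]
tcp_rot: [0.815, -0.579, 0.003, -0.001]
contact_force: [0.2, -0.2, 1.2]
finger_gap: 0.0602
grip_force: 0.0
in board [-0.0634 -0.1364  0.0885] F [ 0.2 -0.2  1.2] gap 0.0602
t 13.38 xyz [-0.0033, 0.0038, 0.1309] a [-0.0027, -0.0025, 0.0064] rows 1.6
```

```bash
python3 -m inch '[{"x":-0.0033,"y":0.0038,"z":0.04,"ax":-0.0027,"ay":-0.0025,"az":0.0064,"claw":60},{"x":-0.0033,"y":0.0038,"z":0.08,"ax":-0.0027,"ay":-0.0025,"az":0.0064,"claw":60},{"x":-0.0033,"y":0.0038,"z":0.11,"ax":-0.0027,"ay":-0.0025,"az":0.0064,"claw":60},{"x":-0.0033,"y":0.0038,"z":0.13,"ax":-0.0027,"ay":-0.0025,"az":0.0064,"claw":60},{"x":-0.0033,"y":0.0038,"z":0.13,"ax":-0.0027,"ay":-0.0025,"az":0.0064,"claw":60},{"x":-0.0033,"y":0.0038,"z":0.13,"ax":-0.0027,"ay":-0.0025,"az":0.0064,"claw":60}]' 20
python3 - <<'E'
from h import *
T=board();inb(T); go(tw(T,[-.065,-.072,.023]),down(.326-np.pi/2))
E
```

```text
time: 13.88
position: [0.609, -0.2846, 0.0255]
tcp_rot: [0.812, -0.584, 0.002, -0.001]
contact_force: [-0.1, 0.2, 0.5]
finger_gap: 0.06
grip_force: 0.0
in board [-0.0637 -0.1359  0.0255] F [-0.1  0.2  0.5] gap 0.06
t 13.88 xyz [-0.1277, 0.0028, 0.0047] a [-0.0022, -0.0015, -0.001] rows 1.5
```

```bash
python3 -m inch '[{"x":-0.03,"y":0.003,"z":0.002,"ax":0,"ay":0,"az":0,"claw":60},{"x":-0.05,"y":0.003,"z":0.002,"ax":0,"ay":0,"az":0,"claw":60},{"x":-0.067,"y":0.003,"z":0.002,"ax":0,"ay":0,"az":0,"claw":60},{"x":-0.082,"y":0.003,"z":0.002,"ax":0,"ay":0,"az":0,"claw":60},{"x":-0.097,"y":0.003,"z":0.002,"ax":0,"ay":0,"az":0,"claw":60},{"x":-0.112,"y":0.003,"z":0.002,"ax":0,"ay":0,"az":0,"claw":60},{"x":-0.125,"y":0.003,"z":0.002,"ax":0,"ay":0,"az":0,"claw":60},{"x":-0.125,"y":0.003,"z":0.002,"ax":0,"ay":0,"az":0,"claw":60}]' 20
python3 - <<'E'
from h import *
inb(board())
E
```

```text
time: 14.55
position: [0.5873, -0.2244, 0.0245]
tcp_rot: [0.812, -0.584, 0.002, -0.001]
contact_force: [-0.5, -0.2, -0.0]
finger_gap: 0.0601
grip_force: 0.0
in board [-0.065  -0.0719  0.0245] F [-0.5 -0.2 -0. ] gap 0.0601
```

```bash
python3 -m inch '[{"x":-0.004,"y":0,"z":0,"ax":0,"ay":0,"az":0,"claw":60},{"x":-0.006,"y":0,"z":0,"ax":0,"ay":0,"az":0,"claw":60}]' | sed -n '2p;4p'
python3 -m inch '[{"x":-0.003,"y":0,"z":0,"ax":0,"ay":0,"az":0,"claw":60},{"x":-0.004,"y":0,"z":0,"ax":0,"ay":0,"az":0,"claw":60}]' | sed -n '2p;4p'
```

```text
position: [0.5867, -0.2228, 0.0243]
contact_force: [0.1, -2.7, 2.5]
position: [0.5861, -0.2211, 0.0243]
contact_force: [0.9, -2.5, 2.0]
```

```bash
for i in 1; do python3 -m inch '[{"x":-0.002,"y":0,"z":0,"ax":0,"ay":0,"az":0,"claw":60},{"x":-0.004,"y":0,"z":0,"ax":0,"ay":0,"az":0,"claw":60}]' | sed -n '2p;4p'; done
python3 -m inch '[{"x":-0.002,"y":0,"z":0,"ax":0,"ay":0,"az":0,"claw":60},{"x":-0.004,"y":0,"z":0,"ax":0,"ay":0,"az":0,"claw":60}]' | sed -n '2p;4p'
```

```text
position: [0.5854, -0.2192, 0.0242]
contact_force: [0.7, -3.2, 2.8]
position: [0.5853, -0.2181, 0.0243]
contact_force: [3.3, -11.2, -0.3]
```

```bash
python3 -m inch '[{"x":-0.002,"y":0,"z":0,"ax":0,"ay":0,"az":0,"claw":60},{"x":-0.004,"y":0,"z":0,"ax":0,"ay":0,"az":0,"claw":60}]' | sed -n '2p;4p'
```

```text
position: [0.5853, -0.2181, 0.0246]
contact_force: [3.6, -17.4, -2.4]
```

```bash
python3 -m inch '[{"x":0.02,"y":0,"z":0,"ax":0,"ay":0,"az":0,"claw":60},{"x":0.02,"y":0,"z":-0.06,"ax":0,"ay":0,"az":0,"claw":60},{"x":0.02,"y":0,"z":-0.13,"ax":0,"ay":0,"az":0,"claw":30},{"x":-0.02,"y":0.07,"z":-0.13,"ax":0,"ay":0,"az":0,"claw":0},{"x":-0.075,"y":0.14,"z":-0.13,"ax":0,"ay":0,"az":0,"claw":0},{"x":-0.075,"y":0.18,"z":-0.13,"ax":0,"ay":0,"az":0,"claw":0},{"x":-0.075,"y":0.18,"z":-0.13,"ax":0,"ay":0,"az":0,"claw":0}]' 20
python3 - <<'E'
from h import *
T=board();inb(T); go(tw(T,[-.155,-.0275,.024]),down(.326-np.pi/2));go(tw(T,[-.119,-.0275,.024]),down(.326-np.pi/2))
E
```

```text
time: 15.97
position: [0.4799, -0.2069, 0.0878]
tcp_rot: [0.811, -0.585, -0.002, -0.0]
contact_force: [-0.8, -0.2, 0.2]
finger_gap: 0.0005
grip_force: 0.0
in board [-0.1611 -0.0209  0.0878] F [-0.8 -0.2  0.2] gap 0.0005
t 15.97 xyz [0.0135, -0.0126, 0.1275] a [0.0016, 0.0022, -0.0031] rows 1.5
t 15.97 xyz [0.0132, -0.0846, 0.1273] a [0.0016, 0.0022, -0.0031] rows 1.8
```

```bash
python3 -m inch '[{"x":0.0135,"y":-0.01,"z":0.05,"ax":0.0016,"ay":0.0022,"az":-0.003,"claw":0},{"x":0.0135,"y":-0.01,"z":0.09,"ax":0.0016,"ay":0.0022,"az":-0.003,"claw":0},{"x":0.0135,"y":-0.01,"z":0.127,"ax":0.0016,"ay":0.0022,"az":-0.003,"claw":0},{"x":0.0135,"y":-0.02,"z":0.127,"ax":0.0016,"ay":0.0022,"az":-0.003,"claw":0},{"x":0.0135,"y":-0.04,"z":0.127,"ax":0.0016,"ay":0.0022,"az":-0.003,"claw":0},{"x":0.0135,"y":-0.055,"z":0.127,"ax":0.0016,"ay":0.0022,"az":-0.003,"claw":0},{"x":0.0135,"y":-0.068,"z":0.127,"ax":0.0016,"ay":0.0022,"az":-0.003,"claw":0},{"x":0.0135,"y":-0.068,"z":0.127,"ax":0.0016,"ay":0.0022,"az":-0.003,"claw":0}]' 20
python3 - <<'E'
from h import *
T=board();inb(T); go(tw(T,[-.115,-.0275,.024]),down(.326-np.pi/2))
E
```

```text
time: 16.63
position: [0.5237, -0.2033, 0.0264]
tcp_rot: [0.813, -0.582, 0.005, -0.002]
contact_force: [0.1, 0.1, 1.0]
finger_gap: 0.0001
grip_force: 0.0
in board [-0.1185 -0.0316  0.0264] F [0.1 0.1 1. ] gap 0.0001
t 16.63 xyz [-0.0082, -0.007, 0.0048] a [-0.0058, -0.0045, 0.0022] rows 0.1
```

```bash
python3 -m inch '[{"x":-0.006,"y":-0.006,"z":0.004,"ax":-0.005,"ay":-0.004,"az":0.002,"claw":0},{"x":-0.006,"y":-0.01,"z":0.004,"ax":-0.005,"ay":-0.004,"az":0.002,"claw":0},{"x":-0.006,"y":-0.012,"z":0.004,"ax":-0.005,"ay":-0.004,"az":0.002,"claw":0}]' | sed -n '2p;4p'
python3 -m inch '[{"x":0,"y":-0.003,"z":0,"ax":0,"ay":0,"az":0,"claw":0},{"x":0,"y":-0.006,"z":0,"ax":0,"ay":0,"az":0,"claw":0}]' | sed -n '2p;4p'
python3 - <<'E'
from h import *
inb(board())
E
```

```text
position: [0.5251, -0.1989, 0.0237]
contact_force: [-3.2, -0.3, 2.9]
position: [0.5269, -0.1984, 0.0236]
contact_force: [-8.5, -5.2, 7.5]
in board [-0.1138 -0.0279  0.0236] F [-8.5 -5.2  7.5] gap -0.0001
```

```bash
python3 -m inch '[{"x":0,"y":-0.002,"z":0,"ax":0,"ay":0,"az":0,"claw":0},{"x":0,"y":-0.004,"z":0,"ax":0,"ay":0,"az":0,"claw":0}]' | sed -n '2p;4p'
python3 -m inch '[{"x":0,"y":0,"z":0,"ax":0,"ay":0,"az":0,"claw":0},{"x":0,"y":0,"z":0,"ax":0,"ay":0,"az":0,"claw":0}]' | sed -n '2p;4p'
python3 - <<'E'
from h import *
inb(board())
E
```

```text
position: [0.5269, -0.1983, 0.0236]
contact_force: [-11.9, -5.7, 10.5]
position: [0.5269, -0.1983, 0.0236]
contact_force: [-9.1, -5.0, 8.5]
in board [-0.1139 -0.0279  0.0236] F [-9.1 -5.   8.5] gap -0.0003
```

```bash
python3 -m inch '[{"x":0,"y":0.03,"z":0,"ax":0,"ay":0,"az":0,"claw":0},{"x":0,"y":0.04,"z":-0.06,"ax":0,"ay":0,"az":0,"claw":0},{"x":0,"y":0.04,"z":-0.13,"ax":0,"ay":0,"az":0,"claw":10},{"x":0.07,"y":0,"z":-0.13,"ax":0,"ay":0,"az":0,"claw":50},{"x":0.144,"y":-0.06,"z":-0.13,"ax":0,"ay":0,"az":0,"claw":60},{"x":0.144,"y":-0.128,"z":-0.13,"ax":0,"ay":0,"az":0,"claw":60},{"x":0.144,"y":-0.128,"z":-0.13,"ax":0,"ay":0,"az":0,"claw":60}]' 20 | sed -n '1,2p'
python3 - <<'E'
from h import *
T=board();inb(T); go(tw(T,[-.05,-.09,.024]),down(.326-np.pi/2));go(tw(T,[-.05,-.0665,.024]),down(.326-np.pi/2))
f=shoot("wrist","w6"); np.save("w6.npy",f["M"])
E
```

```text
time: 17.97
position: [0.6213, -0.2459, 0.0883]
in board [-0.0397 -0.1031  0.0883] F [-0.4 -0.1 -0. ] gap 0.058
t 17.97 xyz [-0.0268, 0.0213, 0.1284] a [-0.0035, -0.0025, -0.0001] rows 1.6
t 17.97 xyz [-0.0738, 0.0213, 0.1282] a [-0.0035, -0.0025, -0.0001] rows 1.8
```

```bash
python3 -m inch '[{"x":0,"y":0.027,"z":0.0,"ax":-0.003,"ay":-0.0025,"az":0,"claw":58},{"x":0,"y":0.027,"z":0.05,"ax":-0.003,"ay":-0.0025,"az":0,"claw":58},{"x":-0.01,"y":0.027,"z":0.1,"ax":-0.003,"ay":-0.0025,"az":0,"claw":58},{"x":-0.02,"y":0.027,"z":0.128,"ax":-0.003,"ay":-0.0025,"az":0,"claw":58},{"x":-0.04,"y":0.027,"z":0.128,"ax":-0.003,"ay":-0.0025,"az":0,"claw":58},{"x":-0.055,"y":0.027,"z":0.128,"ax":-0.003,"ay":-0.0025,"az":0,"claw":58},{"x":-0.065,"y":0.027,"z":0.128,"ax":-0.003,"ay":-0.0025,"az":0,"claw":58},{"x":-0.065,"y":0.027,"z":0.128,"ax":-0.003,"ay":-0.0025,"az":0,"claw":58}]' 20 | sed -n '1,4p'
python3 - <<'E'
from h import *
T=board();inb(T); go(tw(T,[-.053,-.0655,.024]),down(.326-np.pi/2))
E
```

```text
time: 18.68
position: [0.5913, -0.2177, 0.0261]
tcp_rot: [0.813, -0.583, -0.003, 0.001]
contact_force: [0.3, -0.1, 0.5]
in board [-0.059  -0.0669  0.0261] F [ 0.3 -0.1  0.5] gap 0.058
t 18.68 xyz [-0.0027, -0.012, 0.0042] a [0.0026, 0.0023, 0.0004] rows 0.2
```

```bash
python3 -m inch '[{"x":-0.003,"y":0,"z":0,"ax":0.002,"ay":0.002,"az":0,"claw":58},{"x":-0.006,"y":0,"z":0,"ax":0.002,"ay":0.002,"az":0,"claw":58},{"x":-0.006,"y":0,"z":0,"ax":0.002,"ay":0.002,"az":0,"claw":58}]' | sed -n '2,4p'
python3 -m inch '[{"x":-0.003,"y":0,"z":0,"ax":0,"ay":0,"az":0,"claw":58},{"x":-0.003,"y":0,"z":0,"ax":0,"ay":0,"az":0,"claw":58}]' | sed -n '2,4p'
python3 - <<'E'
from h import *
inb(board())
E
```

```text
position: [0.5908, -0.2163, 0.0254]
tcp_rot: [0.812, -0.583, -0.0, 0.001]
contact_force: [0.4, -1.7, 1.3]
position: [0.5908, -0.2162, 0.0253]
tcp_rot: [0.812, -0.583, 0.0, 0.001]
contact_force: [1.0, -6.4, 0.9]
in board [-0.059  -0.0653  0.0253] F [ 1.  -6.4  0.9] gap 0.0582
```

```bash
python3 -m inch '[{"x":0.03,"y":0,"z":0,"ax":0,"ay":0,"az":0,"claw":58},{"x":0.05,"y":0,"z":-0.05,"ax":0,"ay":0,"az":0,"claw":58},{"x":0.05,"y":0,"z":-0.13,"ax":0,"ay":0,"az":0,"claw":58},{"x":0.1,"y":0,"z":-0.2,"ax":0,"ay":0,"az":0,"claw":58},{"x":0.15,"y":0,"z":-0.25,"ax":0,"ay":0,"az":0,"claw":58},{"x":0.15,"y":0,"z":-0.25,"ax":0,"ay":0,"az":0,"claw":58},{"x":0.15,"y":0,"z":-0.25,"ax":0,"ay":0,"az":0,"claw":58}]' | sed -n '1,2p'
python3 - <<'E'
from h import *
f=shoot("wrist","w7"); np.save("w7.npy",f["M"]); inb(board()); t=shoot("top","top7")
im=f["image"][:,:,::-1]; T=board()
p=proj(tw(T,[[0,0,.015],[-.1,-.055,.055]]),*f["c"]); print(p)
c=p.mean(0).astype(int); x0=max(0,c[0]-110);y0=max(0,c[1]-90)
z=cv2.resize(im[y0:y0+180,x0:x0+220],None,fx=2.5,fy=2.5,interpolation=2)
H=np.zeros((600,800,3),np.uint8);H[:z.shape[0],:z.shape[1]]=z
tt=cv2.resize(t["image"][140:240,140:240,::-1],None,fx=2.4,fy=2.4,interpolation=2);H[0:240,555:795]=tt
t2=cv2.resize(t["image"][165:265,310:410,::-1],None,fx=2.4,fy=2.4,interpolation=2);H[250:490,555:795]=t2
cv2.imwrite("pics/w7z.png",H)
E
```

```text
time: 19.68
position: [0.6148, -0.2868, 0.1509]
in board [-0.0598 -0.1384  0.1489] F [-0.2 -0.2 -0. ] gap 0.0581
[[225.81208107 329.92454553]
 [333.20528224 307.06873727]]
```

View pics/w7z.png

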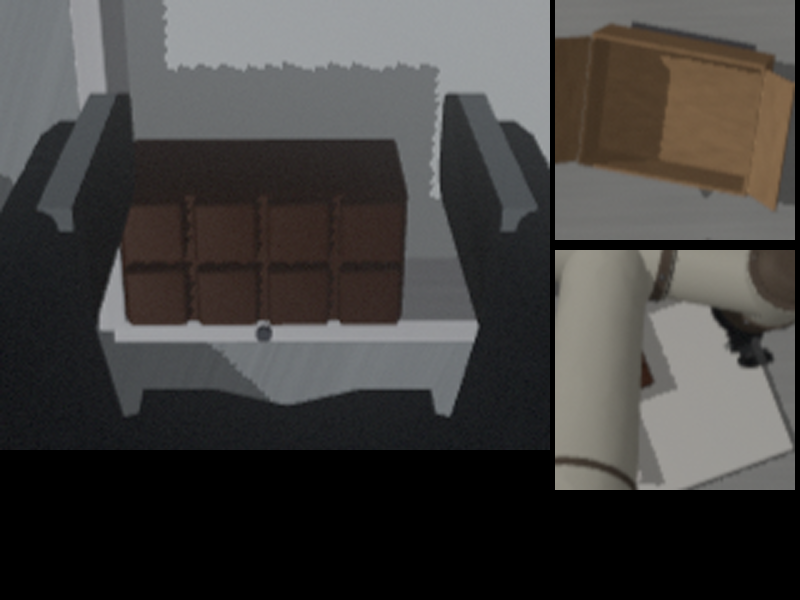

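The view shows the block scored side up with its long side flush on the long fence (row 323) and its end against the end fence (column 122). The carton is empty with both flaps still folded out.

```bash
python3 -c "
from h import *
print(close_job())"
```

```text
the job is handed in; nothing more can be done
None
```

The job is handed in at about 20 s of the 67 s: both flaps were swung out to about 2.2 rad before the block came out, and the block lies scored side up on the board; it stopped hard against both fences when pushed, looked flush in the last view, and nothing touched the jar, bowl or spatula as far as the views and forces show.

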